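# Draw the needle bar up to its timing line

### The arm

A 7-joint arm with a two-finger parallel gripper is mounted at the origin on a cart in front of the work surface, level with it; the furniture and walls round the work are solid. World frame = base frame: x ahead of the robot, y to its left, z up, the work surface at z = 0. Lengths are in m, angles in rad, forces in N, time in s.
With the tool pointing down it reaches from about 0.425 to 0.95 m from the base axis. Payload 4.7 kg.
Tool frame: the origin (TCP) lies between the finger pads; the fingertips stand 25 mm ahead of it and the grasp point (between the pads) lies 6 mm ahead of it; z points along the fingers, y is the line along which they close (so a half turn about z gives the same grasp; the last joint's range is limited). The gripper opens to 85 mm and grips with 20 to 120 N. Pads are 22 mm wide; open, the fingers measure 114 mm over their backs; the gripper's body (76 mm by 85 mm) begins 54 mm behind the grasp point. The pads swing forward as they close: fully open they stand 13 mm farther back than shut.
Start: joints at [-1.227, 0.469, -0.049, 1.532, 0.024, 1.141, -0.082], TCP at [0.246, 0.629, 0.256] pointing down, gripper open.
Joint ranges: [-2.59, 2.59], [-0.33, 1.99], [-1.39, 1.29], [0.1, 2.45], [-1.04, 4.18], [0.21, 1.99], [-2.66, 2.66]. Speed limits (rad/s): [2.57, 2.57, 3.14, 3.14, 3.14, 3.14, 3.14].

### API

Orientations are given as a 3x3 rotation matrix whose columns are the frame's x, y, z axes.
In Python, from rig import * gives the robot as it stands. Calls block until the motion is done:
- movep(position, orientation): joint-space move of the TCP to a pose.
- move_l(position, attitude=None, feed=0.15, until_force=None): straight line of the TCP; attitude=None keeps the orientation; feed is the mean speed in m/s. With until_force (N) it stops when the force on the tool has changed by that much, and returns True; else False.
- move_joints(angles): joint-space move.
- command_gripper(opening, newtons=None): finger opening in m; newtons is the grip in N (None keeps the last); returns when the fingers have stopped.
- sleep(seconds).
- inverse_kinematics(position, orientation): joint angles nearest the present ones, or None.
- sense(): the state.
- camera(name): name is "side" or "top" or "wrist"; returns (picture, depth): 480x640x3 uint8, red, green, blue; 480x640 float32, m along the optical axis (not along the pixel's ray), 0 where there is no reading.
- camera_params(name): a dict with "K" (3x3 intrinsics, pixels), "position" and "rotation" of the camera in the world; the wrist camera has in their place "tool_from_camera" (4x4, takes a point from camera to tool coordinates, whose origin is the TCP and whose axes are the flange's). Camera axes: x right, y down, z forward; pixel columns grow to the right and rows downward; lengths in m; the calibration is good to about 2 mm. A picture is of the moment at which its call begins: read the wrist's pose just before it. camera_params takes no time and is no camera call.
A pose or a line that the arm cannot do raises Unreachable and nothing moves.
- finish_job(): hands the job in; it is judged then, once.
The state is a dict: "time_s": time; "joint_pos": joint angles; "qd": joint speeds; "joint_efforts": joint torques, N m; "position": TCP position; "tcp_rot": TCP orientation; "wrist_force": force on the tool from outside, world axes, zero at the start; "ft_torque": the same for the moment, N m; "finger_gap": finger opening in m; "gripper_force": force on a finger pad.
Only numpy, scipy, OpenCV 4.12 (cv2) and the standard library are available. Lean on these libraries where they do the work, as an engineer would, in place of code of your own. Each camera call takes 0.05 s, during which the arm holds its last target. There are 200 camera calls.

### The job

The sewing-machine needle bar stands clamped in its bench stand: slacken the split clamp by swinging the red hex key that sits in its pinch screw downwards, from above level until it points clearly below level, without pulling at the bar before that. Then grip the steel bar at its top and draw it straight up through its two bushes, without forcing it sideways and without pulling it out of the lower bush, until the black timing line is level with the top face of the upper bush. Finish while holding it there, with the clamp slack, and leave the oil can, the red screwdriver and the bobbin where they are.

Things in the scene. Friction and masses are not known exactly. Their poses are not given: they have to be found in the camera images.
- stand: Beige cast bench stand, fixed. Origin on the table under the bar's axis; z up, x towards its column, y towards the hex key's side. Foot x -47..79, y -50..50, 12 mm high; column 30x40 mm at x 58, 170 mm high. Two 39 mm bosses with bronze bushes of 13 mm bore: z 56-86 and 128-162 mm. The upper boss is split on its +y side; ears at y 14-42, z 131-157 mm carry the pinch screw.
- bush_top (a point): Centre of the bore in the top face of the upper bush, 162 mm above the table; same axes as the stand.
- hex_lever (a joint): Pinch screw with the red hex key in it, rad: 0 = tight, key 35 degrees above level on the stand's +y side; grows as the key's end swings down (0.61 = level). The jaw lets go of the bar between 0.4 and 0.5; the clamp counts as slack from 0.8 (11 degrees below level); stop at 1.5. Stays where it is left; 4 N at the key's end turns it.
- key_axis (a point): Point on the screw's axis in the plane in which the key swings (fixed to the stand, at x = -42, y = +31, z = 144 mm). The screw's axis is the stand's x; the key's long arm swings in the stand's y-z plane.
- key_end (a point): Point on the middle line of the key's long arm, 88 mm from the axis. The arm reaches from the axis to 106 mm; its red sleeve, 9.6 mm thick, covers it from 20 to 101 mm.
- needle_bar: Loose ground steel bar, 12 mm diameter, 191 mm long, 0.17 kg, upright in the bushes with 0.5 mm play all round. Origin at the centre of its lower end, z along it. At the start it stands on a rest button 16 mm above the table, its top 45 mm above the upper bush. Once the clamp is slack only a grip keeps it up.
- timing_line (a point): Centre of the black timing line, a ring 3 mm wide round the bar, 92 mm above its lower end. At the start it is 54 mm below the top face of the upper bush, in the window between the bosses.
- bar_top (a point): Centre of the bar's upper end face, 191 mm above its lower end.
- oil_can: Green oil can on the right of the stand (another stands far off behind), 64 mm diameter, body 90 mm high, with a thin spout up to 166 mm. Origin under its centre. Leave it alone.
- screwdriver_red: Red-handled screwdriver lying on the table, 192 mm long, 27 mm high. Origin under its centre. Leave it alone.
- bobbin_0: Steel bobbin with orange thread, 22 mm diameter, 11 mm high, lying flat. Origin under its centre. Leave it alone.

How it is judged:
By the outcome, as a careful person would: the job done as asked, in the order asked, and still so for the second after the job is handed in, while the arm keeps its last pose, push and grip.
It also fails if it takes over 48 s, if anything falls off the work surface, if the arm or the gripper's body presses on something with over 40 N, if the wrist force passes 120 N, or if a joint passes its speed limit or range.

## Working session

There is one attempt and no reset: what is moved stays moved. The work goes in short steps, each a Python script; the robot and the scene stay as the last script left them, time stands still between calls to the robot, and variables do not carry over. Pictures are saved under pics/ and viewed, at most 10 in all, crops included, and the job is handed in when it is done.

```bash
mkdir -p pics; ls; python3 - <<'E'
from rig import *
import numpy as np,cv2
s=sense();print(s['time_s'],s['position'],s['tcp_rot'])
for n in("side","top"):
    p,d=camera(n);np.savez(f"pics/{n}.npz",p=p,d=d);cv2.imwrite(f"pics/{n}.png",p[:,:,::-1]);c=camera_params(n);print(n,c)
E
```

```text
pics
0.0 [0.24562645 0.62815797 0.255291  ] [[-9.31323917e-01  3.64191382e-01 -6.31477542e-04]
 [ 3.64191924e-01  9.31322203e-01 -1.78813420e-03]
 [-6.31140098e-05 -1.89531117e-03 -9.99998202e-01]]
side {'K': array([[552.16699488,   0.        , 328.11136135],
       [  0.        , 552.16699488, 230.92499354],
       [  0.        ,   0.        ,   1.        ]]), 'position': array([ 0.01053553, -0.65820031,  0.65239478]), 'rotation': array([[ 0.83421126, -0.27331739,  0.47894591],
       [-0.55143183, -0.4194572 ,  0.72109541],
       [ 0.00380939, -0.86565193, -0.50063183]])}
top {'K': array([[442.75039116,   0.        , 320.79816757],
       [  0.        , 442.75039116, 245.61234454],
       [  0.        ,   0.        ,   1.        ]]), 'position': array([0.38886282, 0.06840371, 0.97904416]), 'rotation': array([[ 0.02848366, -0.99176379,  0.124873  ],
       [-0.99958743, -0.02779843,  0.00722676],
       [-0.00369597, -0.12502733, -0.99214641]])}
```

View pics/side.png

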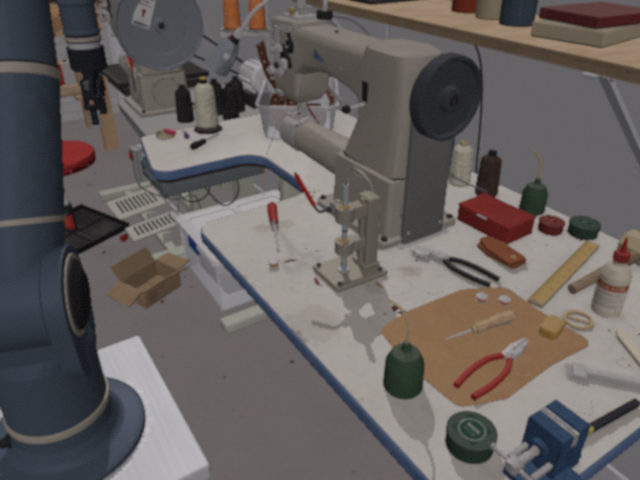

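View pics/top.png

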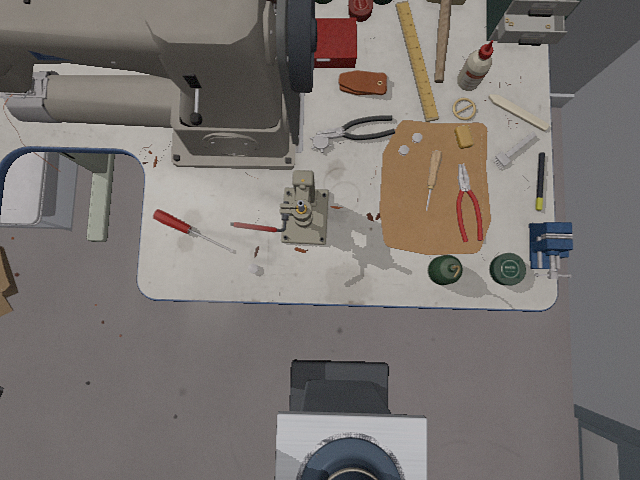

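The side view shows the stand at about (350,240) with the bar top near (345,187) and the key near (305,190). In the top view the stand is near (303,210) and the key runs left from (280,229) to (232,224). The machine is behind it. Next I'll get 3D positions from the depth.

```bash
cat > h.py <<'E'
import numpy as np,cv2
from rig import *
def cloud(n,p,d):
    c=camera_params(n);K=c['K'];v,u=np.mgrid[:480,:640]
    q=np.stack([(u-K[0,2])/K[0,0]*d,(v-K[1,2])/K[1,1]*d,d],-1)
    return q@c['rotation'].T+c['position']
def pix(n,P):
    c=camera_params(n);q=c['rotation'].T@(np.asarray(P)-c['position']);q=c['K']@q;return q[:2]/q[2]
E
python3 - <<'E'
from h import *
ims=[]
for n,(u0,v0,w) in {"side":(270,150,130),"top":(215,160,130)}.items():
    f=np.load(f"pics/{n}.npz");p,d=f['p'],f['d'];W=cloud(n,p,d)
    m=np.zeros((480,640),bool);m[v0:v0+w,u0:u0+w]=1;m&=d>0
    r,g,b=[p[...,i].astype(int) for i in range(3)]
    k=m&(r>110)&(g<70)&(b<70)&(W[...,2]>.12)
    P=W[k];c=P.mean(0);a=np.linalg.svd(P-c)[2][0];t=(P-c)@a
    print(n,"key",k.sum(),c,a,c+a*t.min(),c+a*t.max())
    for lo,hi in((.19,.22),(.155,.175),(.165,.185),(.008,.018)):
        q=m&(W[...,2]>lo)&(W[...,2]<hi)&~k;Q=W[q]
        if len(Q):
            v,u=np.nonzero(q);print(lo,len(Q),np.median(Q,0),Q.min(0),Q.max(0),"uv",u.mean(),v.mean(),cv2.minAreaRect(Q[:,:2].astype(np.float32)))
    ims.append(cv2.resize(p[v0:v0+w,u0:u0+w,::-1],None,fx=3,fy=3,interpolation=cv2.INTER_CUBIC))
cv2.imwrite("pics/crop.png",np.hstack(ims))
E
```

```text
side key 82 [0.51973843 0.1919749  0.17317083] [-0.03271993 -0.88125472 -0.47150772] [0.52117882 0.23076936 0.19392747] [0.51854834 0.15992177 0.15602108]
0.19 389 [0.72354303 0.18309325 0.19985428] [0.51978452 0.10503674 0.19001834] [0.73964964 0.26480454 0.21962874] uv 376.75064267352184 161.08740359897172 ((0.6318939924240112, 0.1873280256986618), (0.20498113334178925, 0.13501064479351044), 10.383490562438965)
0.155 1054 [0.61990087 0.12909088 0.16326419] [0.51521015 0.09050162 0.15504018] [0.74064698 0.35456868 0.17495224] uv 362.011385199241 186.31214421252372 ((0.6553980708122253, 0.20276786386966705), (0.2979835867881775, 0.1622186154127121), 35.14008712768555)
0.165 717 [0.7187351  0.18637601 0.17167252] [0.51521015 0.0914183  0.16500529] [0.7392853  0.33801813 0.18490751] uv 366.4979079497908 174.9721059972106 ((0.6508920192718506, 0.2003169059753418), (0.2605586647987366, 0.16765789687633514), 29.970582962036133)
0.008 1579 [0.57720588 0.1275917  0.01286402] [0.44685429 0.0587282  0.00802045] [0.74557858 0.42147125 0.01799453] uv 344.1215959468018 257.6535782140595 ((0.5954
[... 598 characters left out ...]
63512    0.2018824  0.17489787] uv 298.1055495103373 195.29162132752992 ((0.564538836479187, 0.13185440003871918), (0.07005680352449417, 0.1543748676776886), 57.68854904174805)
0.165 429 [0.61357787 0.11670209 0.16997843] [0.51702784 0.09278051 0.16500489] [0.63463513 0.21384033 0.18437227] uv 292.75757575757575 188.33100233100234 ((0.5659036040306091, 0.14254504442214966), (0.06333452463150024, 0.16354885697364807), 51.607845306396484)
0.008 2041 [0.57195019 0.13497074 0.01250198] [0.44820498 0.06277768 0.00801905] [0.70235469 0.31918164 0.0179672 ] uv 291.40617344439 209.11121999020088 ((0.5756856203079224, 0.18844400346279144), (0.2529144883155823, 0.2545258402824402), 1.6626771688461304)
```

View pics/crop.png

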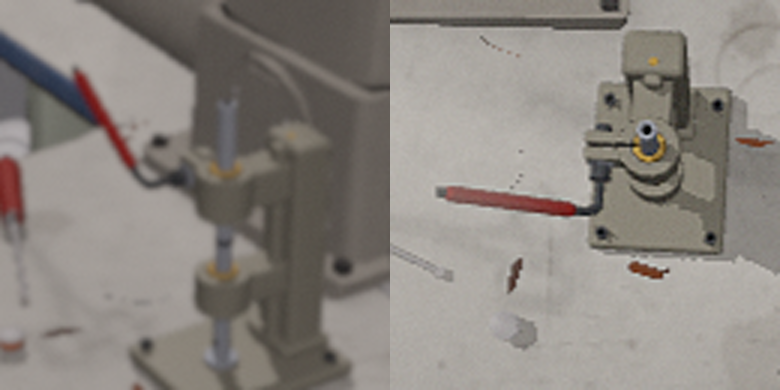

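The crop shows the bar top at about (647,130) in the right half, the key sleeve from (440,192) to (575,210), and the stand roughly aligned with the world axes. The clear area above the bar looks free. Next I'll refine the pose.

```bash
python3 - <<'E'
from h import *
def ray(n,u,v,z):
    c=camera_params(n);d=c['rotation']@np.linalg.solve(c['K'],[u,v,1.]);p=c['position'];return p+d*(z-p[2])/d[2]
f=lambda x,y:(215+(x-390)/3,160+y/3)
g=lambda x,y:(270+x/3,150+y/3)
print("bar top",ray("top",*f(647,130),.207), "side",ray("side",*g(227,101),.207))
print("bush",ray("top",*f(649,147),.162))
print("coltop",ray("top",*f(655,55),.170))
for c in((595,84),(731,87),(723,253),(589,247)):print(ray("top",*f(*c),.012))
n="top";F=np.load("pics/top.npz");W=cloud(n,F['p'],F['d'])
m=(abs(W[...,2]-.170)<.004)&(W[...,0]>.59)&(W[...,0]<.66)&(abs(W[...,1]-.11)<.04)
print("col",cv2.minAreaRect(W[m][:,:2].astype(np.float32)),W[m].mean(0))
m=(abs(W[...,2]-.012)<.004)&(W[...,0]>.49)&(W[...,0]<.66)&(abs(W[...,1]-.11)<.075)
print("foot",cv2.minAreaRect(W[m][:,:2].astype(np.float32)))
c=sense();R=c['tcp_rot']
print(camera_params("wrist"))
E
```

```text
bar top [0.56081941 0.11199229 0.207     ] side [0.56292672 0.11416391 0.207     ]
bush [0.56001527 0.1129086  0.162     ]
coltop [0.61707009 0.1107108  0.17      ]
[0.6381809  0.16299775 0.012     ]
[0.63868222 0.06148607 0.012     ]
[0.51373509 0.06407759 0.012     ]
[0.51542105 0.16261206 0.012     ]
col ((0.6167058348655701, 0.11285518109798431), (0.03840361535549164, 0.035786185413599014), 85.18102264404297) [0.61803725 0.11262042 0.16960497]
foot ((0.5775440335273743, 0.11385167390108109), (0.09937646239995956, 0.12461956590414047), 88.5725326538086)
{'K': array([[408.57798372,   0.        , 319.87686518],
       [  0.        , 408.57798372, 237.73196301],
       [  0.        ,   0.        ,   1.        ]]), 'tool_from_camera': array([[-9.24580090e-04, -9.59155875e-01, -2.82876569e-01,
         7.04945302e-02],
       [ 9.99997479e-01, -3.07974649e-04, -2.22422828e-03,
        -7.54592946e-04],
       [ 2.04626281e-03, -2.82877912e-01,  9.59153741e-01,
        -1.17620980e-01],
       [ 0.00000000e+00,  0.00000000e+00,  0.00000000e+00,
         1.00000000e+00]])}
```

```bash
cat >> h.py <<'E'
R=np.array([[-1.,0,0],[0,1,0],[0,0,-1]])
E
python3 - <<'E'
from h import *
command_gripper(0.0,40)
movep([.520,.2085,.28],R)
f0=sense()['wrist_force']
print(move_l([.520,.2085,.235],feed=.1))
p,d=camera("wrist");a=p
move_l([.520,.2085,.144],feed=.06)
s=sense();print(s['time_s'],s['position'],s['wrist_force']-f0,s['finger_gap'])
move_l([.520,.2085,.24],feed=.15)
p,_=camera("side")
cv2.imwrite("pics/k.png",np.hstack([cv2.resize(a[:,:,::-1],(400,300)),cv2.resize(p[130:280,250:450,::-1],(400,300),interpolation=2)]))
s=sense();print(s['time_s'],s['wrist_force']-f0)
E
```

```text
False
5.0083 [0.5208229  0.20828947 0.1442013 ] [ 2.21997143 -1.04638968  4.79135754] 0.00023667071544143347
5.85 [0.40499713 0.03188737 0.08113469]
```

View pics/k.png

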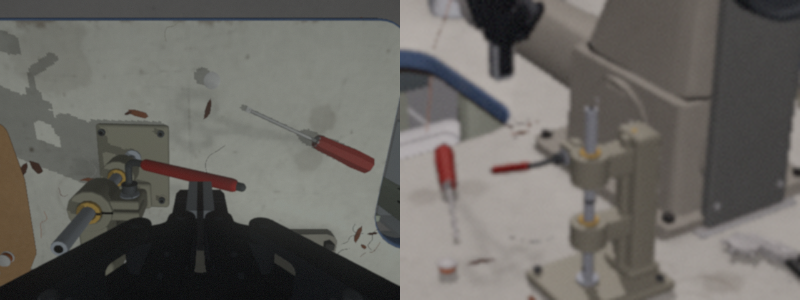

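The right half shows the key now hanging down-left from the screw (560,158) to its tip near (495,170). I'll check that angle numerically while moving above the bar for a close look.

```bash
python3 - <<'E'
from h import *
for q in(.6,.8,1.0,1.1,1.2):
    a=q-np.radians(35);print(q,[pix("side",[.5195,.1435+r*np.cos(a),.144-r*np.sin(a)]).round(1) for r in(.02,.101)])
p,d=camera("side");W=cloud("side",p,d);r,g,b=[p[...,i].astype(int) for i in range(3)]
k=(r>100)&(g<70)&(b<70);k[:,:285]=0;k[:,330:]=0;k[:195]=0;k[230:]=0
v,u=np.nonzero(k);i,j=u.argmin(),u.argmax();print("seen",u[i],v[i],u[j],v[j])
P=W[k];c=P.mean(0);print(c,np.linalg.svd(P-c)[2][0])
command_gripper(.06,40)
movep([.5615,.1125,.262],R)
s=sense();p,d=camera("wrist");np.savez("pics/w.npz",p=p,d=d,pos=s['position'],rot=s['tcp_rot'])
cv2.imwrite("pics/w.png",p[:,:,::-1]);print(s['time_s'],s['position'],s['wrist_force'],s['finger_gap'])
E
```

```text
0.6 [array([312.7, 208.7]), array([292. , 193.1])]
0.8 [array([312.8, 210.6]), array([292.7, 202.1])]
1.0 [array([313.1, 212.5]), array([294.3, 211.3])]
1.1 [array([313.4, 213.5]), array([295.5, 215.9])]
1.2 [array([313.7, 214.4]), array([296.9, 220.5])]
seen 296 215 313 212
[0.51847466 0.19262302 0.12166286] [-0.01310173 -0.88483052  0.46572878]
7.0083 [0.5618043  0.11152121 0.26220831] [ 0.474246    0.50784273 -0.04331516] 0.06014498881113836
```

View pics/w.png

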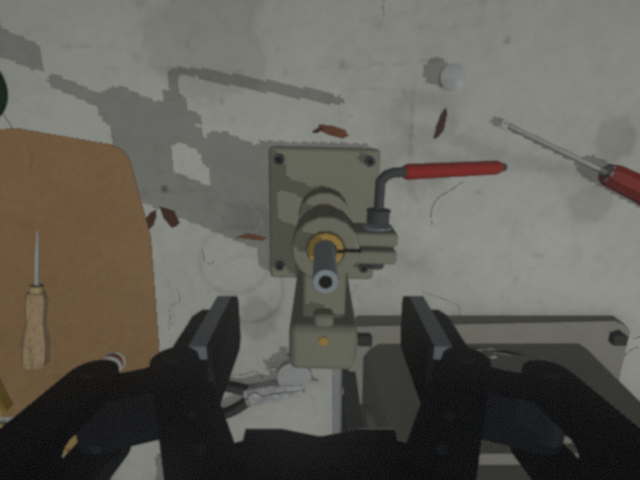

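Here the key points down (lever about 1.1), the bar's top face is at (325,281), and the open fingers sit left and right at about (222,330) and (418,330). I'll compute the bar position from this.

```bash
python3 - <<'E'
from h import *
c=camera_params("wrist");T=c['tool_from_camera'];f=np.load("pics/w.npz")
Rw=f['rot']@T[:3,:3];o=f['pos']+f['rot']@T[:3,3]
for u,v,z in((325,281,.207),(325.5,248,.162)):
    d=Rw@np.linalg.solve(c['K'],[u,v,1.]);print(o+d*(z-o[2])/d[2])
# blob center of bright/dark top face
g=cv2.cvtColor(f['p'],cv2.COLOR_RGB2GRAY)
D=f['d'];m=np.zeros_like(g);m[265:300,305:345]=1
m=(m>0)&(D>0)&(D<D[265:300,305:345][D[265:300,305:345]>0].min()+.006)
v,u=np.nonzero(m);print(len(u),(u.min()+u.max())/2,(v.min()+v.max())/2,u.mean(),v.mean())
d=Rw@np.linalg.solve(c['K'],[u.mean(),v.mean(),1.]);print(o+d*(.207-o[2])/d[2])
E
```

```text
[0.56231575 0.11228858 0.207     ]
[0.56102982 0.11302148 0.162     ]
547 324.5 279.0 324.672760511883 279.11700182815355
[0.5613947  0.11213949 0.207     ]
```

```bash
python3 - <<'E'
from h import *
t=np.array([.5615,.1124,.199]);cmd=np.array([.5615,.1124,.262])
e=sense()['position']-[.5615,.1125,.262];print("err",e)
cmd=t-e*[1,1,0]
move_l(cmd,feed=.08);sleep(.3)
s0=sense();f0=s0['wrist_force'];print(s0['position'],f0)
for g in(.018,.014,.0125):
    command_gripper(g,20);s=sense();print(g,s['finger_gap'],s['gripper_force'],s['wrist_force']-f0,s['position'],s['time_s'])
p,d=camera("wrist");cv2.imwrite("pics/w2.png",p[:,:,::-1])
np.save("pics/st.npy",np.r_[cmd,f0])
E
```

```text
err [-2.77503459e-04  5.38458096e-04 -9.37687938e-05]
[0.56194295 0.11189508 0.1993809 ] [1.00807339 0.12536468 0.48649487]
0.018 0.01832455983860079 0.0 [-0.87153739 -0.50065948 -0.94343047] [0.56177423 0.11183247 0.19895854] 8.775
0.014 0.014137664779482252 0.961618535220623 [-1.79940118  1.93035786 -0.41766986] [0.56181362 0.1125527  0.19907768] 9.0
0.0125 0.012565652461325717 2.1221300214529037 [-1.46991151  4.66098422  0.62036144] [0.56182206 0.11298439 0.19912634] 9.2167
```

```bash
python3 - <<'E'
from h import *
st=np.load("pics/st.npy");cmd,f0=st[:3],st[3:]
for i in range(5):
    F=np.mean([(sleep(.03),sense()['wrist_force'])[1] for _ in range(8)],0)-f0
    print(cmd[1],F,sense()['gripper_force'])
    if abs(F[1])<.8:break
    cmd[1]+=np.clip(F[1]*.00015,-.0006,.0006);move_l(cmd,feed=.02)
command_gripper(.010,40);sleep(.2)
F=np.mean([(sleep(.03),sense()['wrist_force'])[1] for _ in range(8)],0)-f0
s=sense();print(F,s['finger_gap'],s['gripper_force'],s['position'],s['time_s'])
np.save("pics/st.npy",np.r_[cmd,f0])
E
```

```text
0.11186154190424447 [-0.55503083  5.19138271 -0.09218509] 2.661461904644966
0.11246154190424447 [-0.7952888   5.03756004  0.67977124] 2.584744021296501
0.11306154190424447 [-1.15880117  3.818812    0.97882347] 2.078005224466324
0.11363436370476966 [-0.80015907  2.05079911  1.13212585] 0.9933434799313545
0.11394198357124041 [-0.89996514 -0.00159732 -0.24451728] 0.03709482145495713
[-1.02842657  0.66383631 -1.49185632] 0.010879198060800479 37.79451906681061 [0.56165854 0.11387768 0.19887871] 12.2833
```

```bash
python3 - <<'E'
from h import *
st=np.load("pics/st.npy");cmd,f0=st[:3],st[3:]
z0=np.mean([(sleep(.02),sense()['position'])[1] for _ in range(10)],0);print(z0)
c=cmd.copy()
for dz in(.006,.02,.036,.050):
    c[2]=cmd[2]+dz;r=move_l(c,feed=.025,until_force=25)
    s=sense();print(dz,r,s['wrist_force']-f0,s['finger_gap'],s['gripper_force'],s['time_s'])
    if r:break
p=np.mean([(sleep(.02),sense()['position'])[1] for _ in range(10)],0);print(p-z0)
a,_=camera("side");b,_=camera("wrist")
cv2.imwrite("pics/l.png",np.hstack([cv2.resize(a[155:255,290:390,::-1],(450,450),interpolation=2),cv2.resize(b[:,160:480,::-1],(300,450))]))
E
```

```text
[0.56166403 0.11382798 0.19886715]
0.006 False [-1.53439167 -0.5977004  -3.32276033] 0.0107745781619116 37.6863169670105 12.8417
0.02 False [-1.91765506 -0.18962021 -2.32950617] 0.010892275763350407 37.69822418689728 13.55
0.036 False [-2.09207494 -0.26744784 -2.88751337] 0.010640447175910317 37.68576979637146 14.3417
0.05 False [-0.99490883 -1.12447295 -1.72305945] 0.010792395634509878 37.693650126457214 15.05
[6.17708210e-05 1.24103025e-04 5.00205858e-02]
```

View pics/l.png

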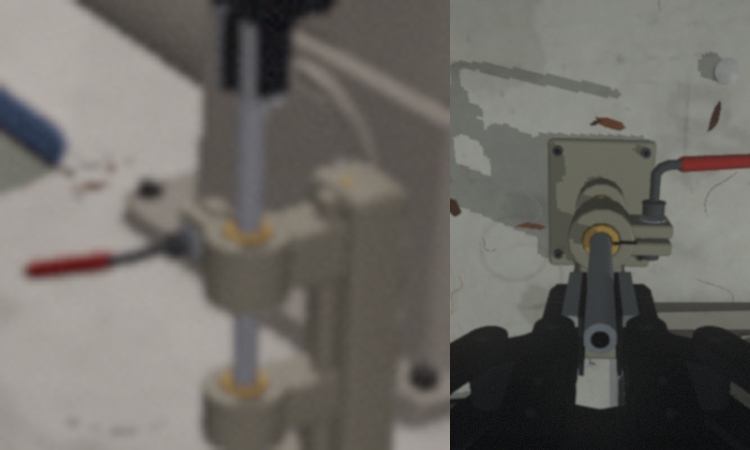

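The bar rises with the grip, its line is still hidden in the bush (at about (247,232)), and side forces are small. Four more millimetres remain.

```bash
python3 - <<'E'
from h import *
st=np.load("pics/st.npy");c=st[:3].copy();c[2]+=.054
move_l(c,feed=.015);sleep(.5)
p=np.mean([(sleep(.02),sense()['position'])[1] for _ in range(10)],0);s=sense();print(p-[.56166403,.11382798,.19886715],s['wrist_force']-st[3:],s['time_s'])
a,_=camera("side");b,_=camera("wrist")
print(pix("side",[.5615,.113,.162]))
cv2.imwrite("pics/m.png",np.hstack([cv2.resize(a[190:220,330:360,::-1],(390,390),interpolation=2),cv2.resize(b[220:300,280:360,::-1],(390,390),interpolation=2)]))
E
```

```text
[0.00010819 0.00011267 0.05411031] [-1.19248643 -0.53840124 -2.88681742] 16.4
[344.94756087 205.24050376]
```

View pics/m.png

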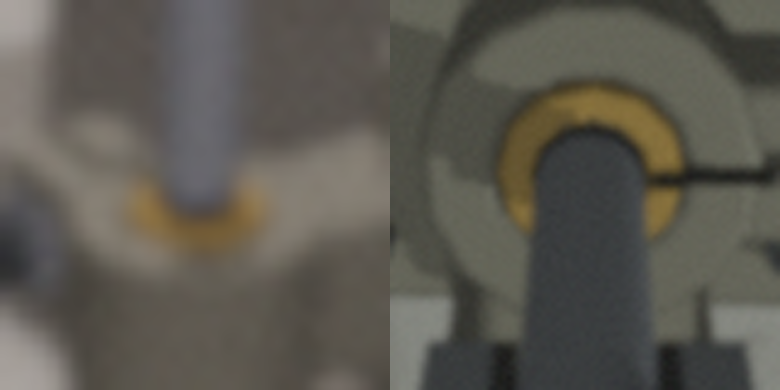

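```bash
python3 - <<'E'
from h import *
a,_=camera("side");print("side col",a[196:212,343:348].astype(int).mean((1,2)).round())
l=cv2.imread("pics/l.png")[:,:450];l=cv2.resize(l,(100,100),interpolation=cv2.INTER_AREA);print("before  ",l[41:57,53:58].astype(int).mean((1,2)).round())
s=sense();p,D=camera("wrist");c=camera_params("wrist");T=c['tool_from_camera'];A=s['tcp_rot']@T[:3,:3]
o=s['position']+s['tcp_rot']@T[:3,3]
v,u=np.mgrid[:480,:640];q=np.stack([(u-c['K'][0,2])/c['K'][0,0]*D,(v-c['K'][1,2])/c['K'][1,1]*D,D],-1)@A.T+o
m=(D>0)&(np.hypot(q[...,0]-.5615,q[...,1]-.113)<.006)&(q[...,2]>.2)
z=q[m][:,2];print(m.sum(),np.percentile(z,[50,75,85,95]),s['position'],s['finger_gap'],s['time_s'])
f=np.load("pics/w.npz");A=f['rot']@T[:3,:3];o=f['pos']+f['rot']@T[:3,3];D=f['d']
q=np.stack([(u-c['K'][0,2])/c['K'][0,0]*D,(v-c['K'][1,2])/c['K'][1,1]*D,D],-1)@A.T+o
m=(D>0)&(np.hypot(q[...,0]-.5615,q[...,1]-.113)<.006)&(q[...,2]>.15);print("start",np.percentile(q[m][:,2],[50,75,85,95]))
E
```

```text
side col [102. 101. 101. 101. 101. 102. 102. 102.  98.  85.  78.  86.  92.  93.
  96.  93.]
before   [102. 101. 101. 102. 102. 102. 103. 103. 102. 102. 102. 101.  95.  94.
  95.  94.]
3016 [0.25021955 0.26082521 0.26134304 0.26200907] [0.56177005 0.11395136 0.25299268] 0.010244580813612552 16.55
start [0.20123946 0.20685888 0.2072659  0.20773619]
```

The line has just appeared at the bush's top face, and the bar top rose by 54 mm. Handing in.

```bash
python3 -c "
from rig import *
print(finish_job())"
```

```text
the job is handed in; nothing more can be done
None
```

I swung the hex key to about 28° below level, so the clamp is slack. I then drew the bar straight up 54 mm with under about 2 N of sideways force, and handed the job in at about 17 s with the arm still holding it and the timing line at the top face of the upper bush.

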